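Press the sweet mould shut and park the press at its mark

TASK

Wind the press's handwheel clockwise (seen from above) by its knob until the platen presses the lid of the wooden mould firmly home, with about 40 newtons on the lid (at least 25, never over 70), and keep it pressed for a moment. Then wind the wheel back until the pointer on its far rim stands over the raised mark on the dial plate, and let go. Leave the other things on the bench where they are.

Things in the scene. Friction and masses are not known exactly. Their poses are not given: they have to be found in the camera images.
- press: Bench press, fixed; origin under the centre of its foot, on the wheel's axis; x to its rear, away from the robot, z up. Base 170 x 220 x 18 mm, posts 170 mm apart across y, crossbeam 149 to 173 mm up, dial plate (176 mm diameter, top at 180 mm), handwheel above it. In the nest under the platen: a two-part wooden mould 92 x 82 mm, lower half 50 mm, lid 22 mm thick.
- wheel_axis (a point): Point on the vertical axis of the steel handwheel, fixed to the press, 237 mm above the press's foot, level with the knob's half-height. Rim centre line 62 mm from the axis, rim 14 mm thick, its top 207 mm up.
- grip (a point): Centre (half-way up) of the black upright crank knob on the rim: cylinder 22 mm across, 53 mm tall (209.5 to 262.5 mm above the press's foot), 62 mm from the axis, straight across it from the pointer. It spins freely on its pin, so a pinch need not turn with the wheel. Along its path 25 N on the lid takes about 10.5 N at the knob in all, 40 N 14 N, 60 N 19.5 N.
- wheel (a joint): Angle of the handwheel (rad), 0 with the pointer straight to the press's rear (+x), growing clockwise seen from above; range -0.7 to 2.6. Clockwise lowers the platen, 16 mm per rad. Bearing friction 0.25 N m (4 N at the knob); a force F on the lid adds 0.26 F at the knob. Released under load the wheel springs back; unloaded it stays put.
- pointer (a point): Tip of the handwheel's pointer, a steel finger (4 mm wide at the tip) sticking out of the rim on the side opposite to the knob; the point lies 86 mm from the wheel axis, 194 mm above the press's foot.
- mark (a point): Top of the single raised steel tooth (7 mm wide, 32 mm long radially, 8 mm high) on the edge of the dial plate at the rear of the press, 86 mm from the wheel axis, 188 mm above the press's foot. It stands within 0.35 rad either side of the press's +x and does not move. The fine pale ticks are mere graduation, every 15 degrees.
- platen: Round steel platen, 72 x 12 mm, origin under its centre; 118 mm above the foot at wheel angle 0; its buffer gives 1 mm per 20 N. The mould's height varies and is not measured: shut, the lid's top is 87 to 107 mm above the foot. The lid stands 3 to 6 mm open on its dowels and slides with 12 N drag (3 N more at the knob) until it is home; then the resistance climbs steeply.
- shaker: Bystander: steel shaker with pierced lid, 72 mm across, 90 mm tall, beside the press. Origin under its centre.
- stick: Bystander: wooden shaping stick, 225 mm long, lying. Origin under its centre.
- tin: Bystander: low round steel tin, 90 mm across, 60 mm tall, beside the press. Origin under its centre.
- bowl: Bystander: white bowl, 110 mm across, 50 mm tall. Origin under its centre.
- spare_mould: Bystander: wooden mould with a handle, 215 x 60 x 30 mm, lying. Origin under its centre.
- cup: Bystander: blue ceramic cup, 70 mm across, 75 mm tall. Origin under its centre.

How it is judged:
On the way:
1. the platen presses the lid with 25 N or more (and not over 70 N) for a moment (contact force between platen and anything else above 25 N), for 0.3 s.
At the end, for the whole second after the job is handed in: The pointer stands over the raised mark (tip within 6 mm of the mark, seen from above), the platen is clear of the mould and at rest (horizontal distance between pointer and mark below 0.006 m and contact force between platen and anything else below 1 N and linear speed of platen below 0.005 m/s); the robot touches nothing.
It fails at once if the platen presses with more than 70 N (contact force between platen and anything else above 70 N).
It fails at once if one of the other things on the bench is moved by more than 30 mm (distance of any of shaker, stick, tin, bowl, spare_mould, cup from where it was at the start of the episode above 0.03 m).
It also fails if it takes over 64 s, if anything falls off the work surface, if the arm or the gripper's body presses on something with over 40 N, if the wrist force passes 120 N, or if a joint passes its speed limit or range.

ROBOT

A 6-joint arm with a two-finger parallel gripper is mounted at the origin on the work surface. World frame = base frame: x ahead of the robot, y to its left, z up, the work surface at z = 0. Lengths are in m, angles in rad, forces in N, time in s.
With the tool pointing down it reaches from about 0.275 to 0.75 m from the base axis. Payload 10.2 kg.
Tool frame: the origin (TCP) lies at the very end of the fingers, on their centre line; the grasp point (between the pads) lies 19 mm behind it; z points along the fingers, y is the direction in which the jaws open and shut (so a half turn about z gives the same grasp; the last joint's range is limited). The gripper opens to 85 mm and grips with 20 to 120 N. Pads are 22 mm wide; open, the fingers measure 114 mm over their backs; the gripper's body (76 mm by 85 mm) begins 54 mm behind the grasp point. The pads swing forward as they close: fully open they stand 13 mm farther back than shut.
Start: joints at [-1.343, 0.313, 1.498, -0, 1.331, -0.223], TCP at [0.229, -0.473, 0.231] pointing down, gripper open.
Joint ranges: [-2.94, 2.94], [-0.97, 2.17], [0.19, 2.56], [-1.23, 4.37], [0.02, 3.11], [-2.88, 2.88]. Speed limits (rad/s): [2.39, 2.39, 3.01, 3.14, 3.14, 3.14].

INTERFACE

Orientations are given as a 3x3 rotation matrix whose columns are the frame's x, y, z axes.
In Python, from station import arm, camera, get_calibration, read_time_s, read_joint_pos, read_joint_vel, read_joint_torque, read_position, read_orientation, read_wrist_force, read_wrist_torque, read_grip_width gives the robot as it stands. Calls block until the motion is done:
- arm.move_ptp(position, orientation): joint-space move of the TCP to a pose.
- arm.line_to(position, rotation=None, vel=0.15, max_force=None): straight line of the TCP; rotation=None keeps the orientation; vel is the mean speed in m/s. With max_force (N) it stops when the force on the tool has changed by that much, and returns True; else False.
- arm.move_joints(angles): joint-space move.
- arm.let_go() and arm.gripper_close(grip_force=None): open the fingers fully, or close them until they stop; grip_force is the grip in N (None keeps the last).
- arm.sleep(seconds).
- arm.solve_ik(position, orientation): joint angles nearest the present ones, or None.
- camera(name): name is "scene" or "side" or "wrist"; returns the picture (384x512x3 uint8, red, green, blue); there is no depth.
- get_calibration(name): a dict with "K" (3x3 intrinsics, pixels), "extrinsics" (4x4, takes a point from world to camera coordinates); the wrist camera has in their place "tool_from_camera" (4x4, takes a point from camera to tool coordinates, whose origin is the TCP and whose axes are the flange's). Camera axes: x right, y down, z forward; pixel columns grow to the right and rows downward; lengths in m; the calibration is good to about 2 mm. The wrist camera is an equidistant fisheye: a pixel r from the principal point sees the ray r / f radians off the axis. A picture is of the moment at which its call begins: read the wrist's pose just before it. get_calibration takes no time and is no camera call.
A pose or a line that the arm cannot do raises arm.IKError and nothing moves.
- arm.close_job(): hands the job in, once; it reports no verdict.
Readings, each from a call of its own:
- read_time_s(): time.
- read_joint_pos(): joint angles.
- read_joint_vel(): joint speeds.
- read_joint_torque(): joint torques, N m.
- read_position(): TCP position.
- read_orientation(): TCP orientation.
- read_wrist_force(): force on the tool from outside, world axes, zero at the start.
- read_wrist_torque(): the same for the moment, N m.
- read_grip_width(): finger opening in m.
Only numpy, scipy, OpenCV 4.12 (cv2) and the standard library are available. Lean on these libraries where they do the work, as an engineer would, in place of code of your own. Each camera call takes 0.05 s, during which the arm holds its last target. There are 200 camera calls.

## Working session

There is one attempt and no reset: what is moved stays moved. The work goes in short steps, each a Python script; the robot and the scene stay as the last script left them, time stands still between calls to the robot, and variables do not carry over. Pictures are saved under pics/ and viewed, about 8 in all and at most 12, crops included, and the job is handed in when it is done.

```bash
mkdir -p pics; ls
python3 - <<'E'
from station import *
import cv2, numpy as np
for n in("scene","side"):
    cv2.imwrite(f"pics/{n}0.png",camera(n)[:,:,::-1]); c=get_calibration(n); print(n,np.round(c["K"],1).tolist(),np.round(c["extrinsics"],3).tolist())
c=get_calibration("wrist");print({k:np.round(v,4).tolist() if not isinstance(v,str) else v for k,v in c.items()})
print(read_time_s(),read_orientation(),read_grip_width())
E
```

```text
pics
scene [[499.3, 0.0, 247.2], [0.0, 499.3, 192.6], [0.0, 0.0, 1.0]] [[-0.615, 0.788, -0.015, 0.326], [0.623, 0.475, -0.622, -0.252], [-0.483, -0.392, -0.783, 1.905], [0.0, 0.0, 0.0, 1.0]]
side [[421.3, 0.0, 248.0], [0.0, 421.3, 189.6], [0.0, 0.0, 1.0]] [[-0.999, -0.032, -0.005, 0.515], [-0.021, 0.769, -0.638, 0.129], [0.024, -0.638, -0.77, 1.15], [0.0, 0.0, 0.0, 1.0]]
{'K': [[297.3186, 0.0, 251.5318], [0.0, 297.3186, 189.8152], [0.0, 0.0, 1.0]], 'tool_from_camera': [[0.0003, -0.9573, -0.289, 0.0737], [1.0, 0.0003, 0.0, -0.0007], [0.0, -0.289, 0.9573, -0.1438], [0.0, 0.0, 0.0, 1.0]]}
0.1 [[ 9.00096992e-01  4.35689488e-01 -2.73078585e-04]
 [ 4.35689511e-01 -9.00096348e-01  1.10238457e-03]
 [ 2.34500330e-04 -1.11123051e-03 -9.99999355e-01]] 0.08526729068837148
```

View pics/scene0.png

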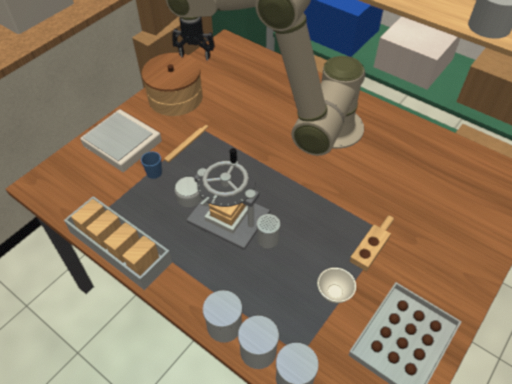

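View pics/side0.png

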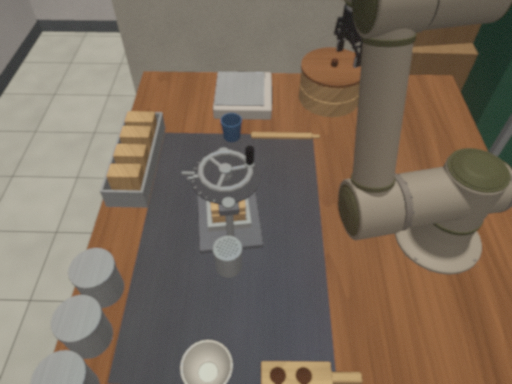

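The scene view shows the press with its wheel hub at about (226,180) and the knob at (234,156). In the side view the hub is at about (225,170), the knob at (250,155) and the pointer at about (188,175). I'll zoom in on both.

Run:
```python
import cv2, numpy as np
a=cv2.imread("pics/scene0.png")[135:255,165:295]; b=cv2.imread("pics/side0.png")[135:255,165:295]
f=lambda i:cv2.resize(i,None,fx=3,fy=4.5,interpolation=cv2.INTER_CUBIC) if 0 else cv2.resize(i,None,fx=3,fy=3,interpolation=cv2.INTER_CUBIC)
cv2.imwrite("pics/zoom0.png",np.hstack([f(a),f(b)]))
```

```text
(no output)
```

View pics/zoom0.png

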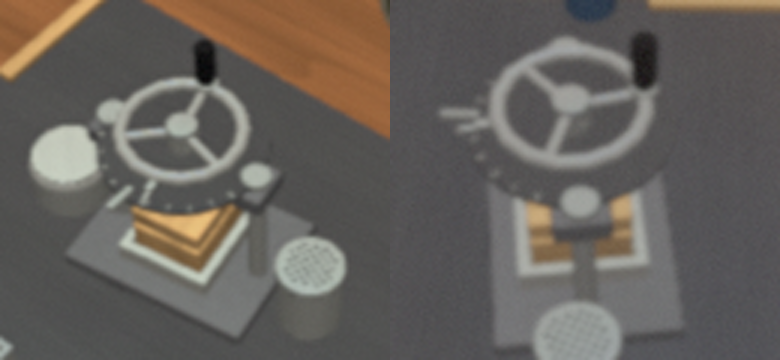

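```bash
cat > h.py <<'E'
from station import *
import cv2, numpy as np
from scipy.optimize import least_squares
def ray(n,uv,pose=None):
    c=get_calibration(n);K=np.array(c["K"]);d=np.array([(uv[0]-K[0,2])/K[0,0],(uv[1]-K[1,2])/K[1,1],1])
    if n!="wrist":
        E=np.array(c["extrinsics"]);R=E[:3,:3].T;return -R@E[:3,3],R@(d/np.linalg.norm(d))
    th=np.hypot(*d[:2]);d=np.array([*(d[:2]/max(th,1e-9)*np.sin(th)),np.cos(th)])
    T=np.array(c["tool_from_camera"]);p,R=pose;return p+R@T[:3,3],R@T[:3,:3]@d
def tri(rays):
    A=[];b=[]
    for o,d in rays:
        P=np.eye(3)-np.outer(d,d);A.append(P);b.append(P@o)
    x=np.linalg.lstsq(np.vstack(A),np.hstack(b),rcond=None)[0]
    return x,[float(np.linalg.norm((np.eye(3)-np.outer(d,d))@(x-o))) for o,d in rays]
def atz(r,z): o,d=r; return o+d*(z-o[2])/d[2]
def down(yaw): # tool x at angle yaw, z down
    c,s=np.cos(yaw),np.sin(yaw);return np.array([[c,s,0],[s,-c,0],[0,0,-1.]])
E
python3 - <<'E'
from h import *
z=lambda x,y:(x/3+165-1/3,y/3+135-1/3)
for n,a,b,h in[("knob",(205,62),(254,60),.237),("knobtop",(204,44),(254,38),.2625),("hub",(181,124),(181,99),.2),("ptr",(147,197),(70,128),.194),("mark",(119,197),(68,113),.188)]:
    r=[ray("scene",z(*a)),ray("side",z(*b))];x,e=tri(r);print(n,x.round(4),np.round(e,4),[atz(q,h).round(3) for q in r])
E
```

```text
knob [ 0.5134 -0.0622  0.2416] [0.0004 0.0004] [array([ 0.51 , -0.065,  0.237]), array([ 0.513, -0.067,  0.237])]
knobtop [ 0.5132 -0.0623  0.2668] [0. 0.] [array([ 0.51 , -0.065,  0.262]), array([ 0.513, -0.067,  0.262])]
hub [ 0.5723 -0.0462  0.2119] [0.0002 0.0002] [array([ 0.565, -0.053,  0.2  ]), array([ 0.574, -0.057,  0.2  ])]
ptr [ 0.6598 -0.0162  0.2077] [0.0003 0.0003] [array([ 0.652, -0.024,  0.194]), array([ 0.663, -0.028,  0.194])]
mark [ 0.6672 -0.047   0.1911] [0.0002 0.0002] [array([ 0.665, -0.049,  0.188]), array([ 0.668, -0.05 ,  0.188])]
```

Run:
```python
from h import *
import json
R=down(0.);out=[]
for i,p in enumerate([(.49,-.10,.37),(.49,.0,.37)]):
    arm.move_ptp(np.array(p),R); arm.sleep(.2)
    pose=(read_position(),read_orientation());im=camera("wrist")[:,:,::-1]
    cv2.imwrite(f"pics/w{i}.png",im);out.append([np.array(q).tolist() for q in pose]);print(out[-1][0],read_joint_pos(),read_time_s())
json.dump(out,open("poses.json","w"))
a,b=[cv2.imread(f"pics/w{i}.png") for i in(0,1)]
cv2.imwrite("pics/w01.png",np.vstack([a[:, :],b])[:, :] if 0 else np.hstack([cv2.resize(x,(400,300)) for x in(a,b)]))
```

```text
[0.489922142111599, -0.10052991864256615, 0.3697931211077054] [-4.36862871e-01  1.99817696e-01  1.28897223e+00 -4.85360760e-05
  1.65309274e+00  1.13464950e+00] 2.0833
[0.4901097912383452, -0.000966545437822833, 0.3698153817643918] [-2.41392025e-01  1.75973459e-01  1.31768880e+00 -9.33295571e-05
  1.64817711e+00  1.33090107e+00] 2.8167
```

View pics/w01.png

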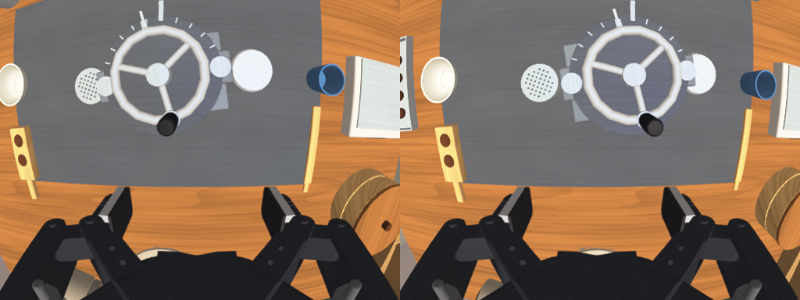

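Both wrist views show the whole wheel. The mark and pointer sit near the top, the knob near the bottom, the tin on the right (−y) and the shaker on the left (+y). I'll zoom in for accurate pixel positions.

Run:
```python
import cv2, numpy as np
a=cv2.imread("pics/w0.png")[0:185,125:320]; b=cv2.imread("pics/w1.png")[0:185,195:390]
f=lambda i:cv2.resize(i,None,fx=2,fy=3,interpolation=cv2.INTER_CUBIC)
f=lambda i:cv2.resize(i,(390,370),interpolation=cv2.INTER_CUBIC)
cv2.imwrite("pics/zoomw.png",np.hstack([f(a),f(b)]))
```

```text
(no output)
```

View pics/zoomw.png

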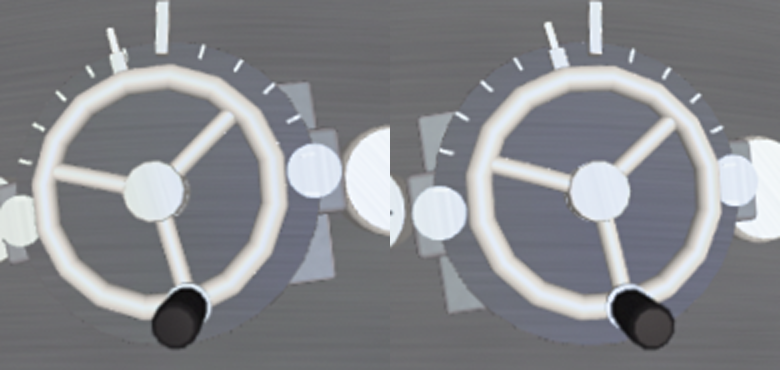

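Run:
```python
from h import *
import json
P=[tuple(np.array(v) for v in q) for q in json.load(open("poses.json"))]
z=lambda x,y,ox:(x/2+ox-.25,y/2-.25)
zs=lambda x,y:(x/3+165-1/3,y/3+135-1/3)
D=[("knobtop",(177,325),(257,326),(204,44),(254,38),.2625),("hub",(154,191),(209,191),(181,124),(181,99),.21),("ptr",(111,30),(159,24),0,0,.194),("mark",(162,27),(206,27),0,0,.188),("post-y",(315,170),(734-390,180),(256-0,175),0,.19),("post+y",(18,220),(440-390,213),0,0,.19)]
X={}
for n,a,b,c,d,h in D:
    r=[ray("wrist",z(*a,125),P[0]),ray("wrist",z(*b,195),P[1])]
    x,e=tri(r);x4=None
    if d: x4=tri(r+[ray("scene",zs(*c)),ray("side",zs(*d))])
    X[n]=np.mean([atz(q,h) for q in r],0);print(n,x.round(4),np.round(e,4),[atz(q,h).round(4) for q in r],x4)
h=X["hub"]
for n in("knobtop","ptr","mark"):
    v=X[n][:2]-h[:2];print(n,np.hypot(*v),np.degrees(np.arctan2(v[1],v[0])))
v=X["post+y"]-X["post-y"];print("posts",np.hypot(*v[:2]),"press yaw",np.degrees(np.arctan2(-v[0],v[1])),(X["post+y"]+X["post-y"])/2)
```

```text
knobtop [ 0.5105 -0.0655  0.2534] [0. 0.] [array([ 0.5124, -0.0667,  0.2625]), array([ 0.5124, -0.0633,  0.2625])] (array([ 0.51238835, -0.06476037,  0.26367715]), [0.0021126402219095665, 0.001748895069839859, 0.0014488268133190203, 0.0010196716075185613])
hub [ 0.5718 -0.0491  0.2078] [0. 0.] [array([ 0.5717, -0.0495,  0.21  ]), array([ 0.5717, -0.0487,  0.21  ])] (array([ 0.57168178, -0.04857949,  0.20942941]), [0.0007765391665478267, 0.0002510638316486083, 0.0013051419664535894, 0.0009589169130153886])
ptr [ 0.6628 -0.0243  0.1995] [0.0001 0.0001] [array([ 0.6643, -0.023 ,  0.194 ]), array([ 0.6646, -0.0247,  0.194 ])] None
mark [ 0.6651 -0.0505  0.1905] [0.0001 0.0001] [array([ 0.6658, -0.0501,  0.188 ]), array([ 0.6659, -0.0509,  0.188 ])] None
post-y [ 0.5836 -0.1338  0.1801] [0.0001 0.0001] [array([ 0.5831, -0.1328,  0.19  ]), array([ 0.583 , -0.1299,  0.19  ])] None
post+y [0.5601 0.034  0.1888] [0.0002 0.0002] [array([0.5604, 0.0335, 0.19  ]), array([0.5599, 0.0339, 0.19  ])] None
knobtop 0.06144223410100931 -165.0058461674087
ptr 0.09614352497333052 15.238466496907526
mark 0.09412660750720533 -0.8533501452048166
posts 0.1665957340160826 press yaw 7.90551707417859 [ 0.57158097 -0.0488324   0.19      ]
```

```bash
cat >> h.py <<'E'
AX=np.array([.5717,-.0487]);R0=down(np.radians(120.))
def kp(a,z=.221): a=np.radians(a);return np.array([AX[0]+.062*np.cos(a),AX[1]+.062*np.sin(a),z])
def ft(a): # (tangential resist to clockwise, radial, z)
    f=np.array(read_wrist_force());a=np.radians(a)
    return np.array([f@[-np.sin(a),np.cos(a),0],f@[np.cos(a),np.sin(a),0],f[2]])
E
python3 - <<'E'
from h import *
arm.move_ptp(kp(195,.33),R0);print(read_joint_pos(),ft(195))
print(arm.line_to(kp(195),vel=.1,max_force=8),read_position(),ft(195))
arm.gripper_close(60);print(read_grip_width(),read_position(),ft(195),read_time_s())
for a in (192,188,184,180,175,170):
    arm.line_to(kp(a),vel=.04);print(a,ft(a).round(1),np.round(np.array(read_position())-kp(a),4),read_time_s())
E
```

```text
[-3.53238696e-01  2.42515787e-01  1.33584937e+00 -5.86733769e-06
  1.56312421e+00 -8.76216379e-01] [0.42325417 0.31910688 0.10762543]
False [ 0.51205901 -0.06482382  0.22157728] [0.13473827 0.12425544 0.86960038]
0.02027135750325868 [ 0.51158082 -0.06489411  0.22123274] [-0.01685494  3.47856589  3.27056558] 6.575
192 [0.2 5.9 5.5] [-0.0002 -0.0001  0.0002] 6.825
188 [-0.   5.   5.5] [-0.0003  0.0001  0.0002] 7.0833
184 [0.6 5.5 5.9] [-0.0003  0.0002  0.0002] 7.3417
180 [-0.4  6.1  6.3] [-0.0004  0.0003  0.0002] 7.6
175 [-1.9  6.3  6.6] [-0.0004  0.0004  0.0002] 7.8833
170 [-1.   6.   5.3] [-0.0003  0.0005  0.0002] 8.1667
```

Run:
```python
from h import *
print(read_grip_width(),ft(170),read_wrist_force())
a=camera("scene")[135:255,165:295,::-1];b=camera("side")[135:255,165:295,::-1]
cv2.imwrite("pics/chk1.png",np.hstack([cv2.resize(i,None,fx=3,fy=3,interpolation=cv2.INTER_CUBIC) for i in(a,b)]))
```

```text
0.020462480970379983 [-1.02065277  6.03527774  5.29728538] [-5.76635382  2.05316174  5.29728538]
```

View pics/chk1.png

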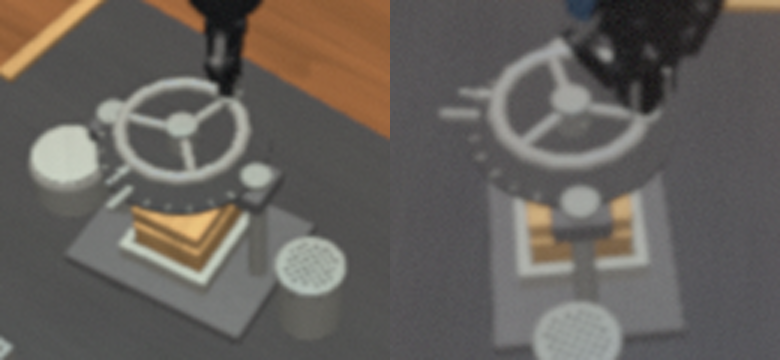

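The grasp held. The wheel turned with the knob and the pointer has passed the mark, which agrees with the geometry. I'll carry on in small steps and stop when the tangential force rises.

Run:
```python
from h import *
a=170.;base=-.8
while a>65:
    a-=2.5 ;arm.line_to(kp(a),vel=.03);f=ft(a);print(a,f.round(1),round(read_time_s(),2))
    if f[0]-base>5.5: break
print(read_grip_width(),np.array(read_position())-kp(a))
```

```text
167.5 [1.6 6.6 5.7] 8.52
165.0 [0.7 6.2 6.1] 8.77
162.5 [1.1 5.9 5.3] 9.02
160.0 [1.  5.2 5.5] 9.27
157.5 [0.4 6.  5.9] 9.52
155.0 [0.3 5.4 5.2] 9.77
152.5 [1.2 5.8 5.5] 10.02
150.0 [1.1 5.3 6.1] 10.27
147.5 [0.4 5.7 6.2] 10.52
145.0 [0.2 5.2 5.1] 10.77
142.5 [0.5 4.7 5.4] 11.02
140.0 [0.6 4.8 5.5] 11.27
137.5 [0.2 4.6 5.9] 11.52
135.0 [2.  4.6 5.3] 11.77
132.5 [1.  4.5 4.8] 12.02
130.0 [0.9 4.1 5.2] 12.27
127.5 [0.6 4.5 5.4] 12.52
125.0 [0.5 3.5 5.1] 12.77
122.5 [0.4 4.4 4.8] 13.02
120.0 [0.5 4.3 4.4] 13.27
117.5 [0.7 5.1 4.6] 13.52
115.0 [0.1 4.7 5. ] 13.77
112.5 [1.2 4.1 4.4] 14.02
110.0 [2.9 3.4 6. ] 14.27
107.5 [2.8 3.9 5.8] 14.52
105.0 [2.9 2.8 5.2] 14.77
102.5 [3.6 2.6 5.5] 15.02
100.0 [3.  3.5 4.4] 15.27
97.5 [2.6 2.7 6.3] 15.52
95.0 [2.7 3.1 5.5] 15.77
92.5 [5.6 2.1 5.9] 16.02
0.02031320572676631 [-0.00022226  0.00044571  0.00023693]
```

Run:
```python
from h import *
for a in (91.5,90.5,89.5,88.8):
    arm.line_to(kp(a),vel=.02);f=ft(a);print(a,f.round(1),round(read_time_s(),2))
    if f[0]>11.5: break
for i in range(4): arm.sleep(.3);print(ft(a).round(1))
p=np.array(read_position());print(p-kp(a),np.degrees(np.arctan2(*(p[:2]-AX)[::-1])),read_grip_width())
```

```text
91.5 [7.9 4.1 6.9] 16.27
90.5 [8.6 2.3 8.2] 16.52
89.5 [10.1  1.8  7.6] 16.77
88.8 [11.4  1.   8.3] 17.02
[11.6  1.6  8. ]
[10.5  1.2  8.7]
[11.8  1.8  7.9]
[10.7  2.2  8. ]
[-0.00110922  0.00047469  0.00021998] 89.82643890317406 0.02063210628310835
```

Run:
```python
from h import *
a=87.8;arm.line_to(kp(a),vel=.02)
for i in range(4): arm.sleep(.25);print(ft(a).round(1))
p=np.array(read_position());print(np.degrees(np.arctan2(*(p[:2]-AX)[::-1])))
for a in list(np.arange(90,179,5.))+[179.15]:
    arm.line_to(kp(a),vel=.05)
    if a%15==0 or a>175: print(a,ft(a).round(1),round(read_time_s(),2))
p=np.array(read_position());print(p-kp(a),np.degrees(np.arctan2(*(p[:2]-AX)[::-1])),read_grip_width())
a=camera("scene")[135:255,165:295,::-1];b=camera("side")[135:255,165:295,::-1]
cv2.imwrite("pics/chk2.png",np.hstack([cv2.resize(i,None,fx=3,fy=3,interpolation=cv2.INTER_CUBIC) for i in(a,b)]))
```

```text
[12.   0.6  8.8]
[11.8  1.5  9. ]
[11.8  1.6  9.2]
[12.3  0.7  9.4]
88.94432612734317
90.0 [7.5 2.  6.9] 19.72
105.0 [-0.2  4.5  4.9] 20.49
120.0 [-0.9  6.4  6.1] 21.27
135.0 [-2.4  7.4  6.6] 22.04
150.0 [-1.4  7.4  8. ] 22.82
165.0 [-1.6  7.4  7.5] 23.59
179.15 [-1.7  5.6  7.3] 24.36
[-0.00037624 -0.0001573   0.00020909] 179.29960581725842 0.02044214280478821
```

View pics/chk2.png

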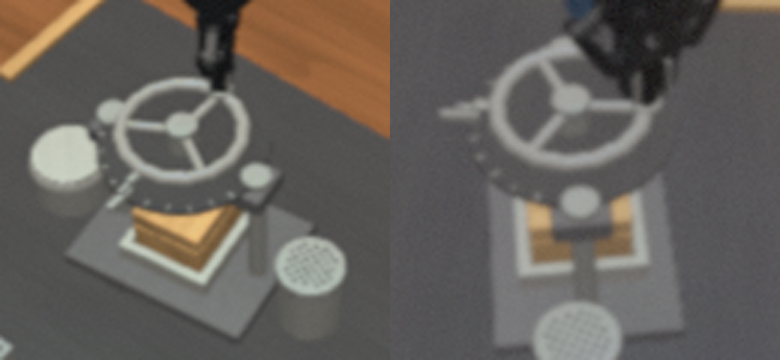

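The pointer now stands over the mark and the lid is shut. I'll release, lift away and check from above.

Run:
```python
from h import *
arm.let_go();arm.line_to(kp(179.15,.36),vel=.12)
arm.move_ptp(np.array([.5,-.05,.37]),down(0.));arm.sleep(.2)
pose=(read_position(),read_orientation());im=camera("wrist")[:,:,::-1]
cv2.imwrite("pics/w2.png",cv2.resize(im[0:190,160:350],None,fx=3,fy=3,interpolation=cv2.INTER_CUBIC));print(pose[0],ft(0),read_time_s())
```

```text
[ 0.50001503 -0.04997562  0.36996836] [-0.69188958 -0.02287841 -0.32826963] 28.4667
```

View pics/w2.png

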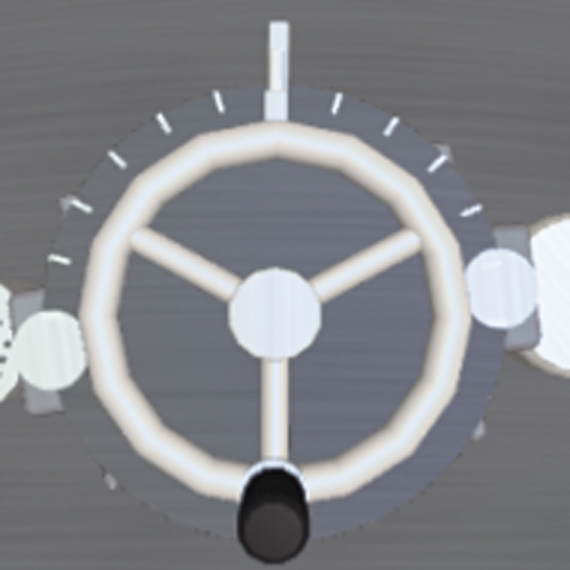

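```bash
python3 -c "
from h import *
arm.close_job();print(read_time_s())"
```

```text
the job is handed in; nothing more can be done
the job is handed in; nothing more can be done
```

The lid is pressed home, the wheel is wound back with its pointer over the raised mark, and the job was handed in at about 28.5 s of robot time.

- **Finding the parts:** I located the wheel axis at (0.572, −0.049), the knob, the pointer and the mark from the scene, side and wrist cameras. The measured knob radius was 61 mm, against 62 mm given. The pointer and mark came out about 8–10 mm farther from the axis than the stated 86 mm, so I used only their directions.
- **Pressing:** I gripped the knob at 60 N and wound clockwise in small steps. The lid began to drag at a knob angle of about 111° and came home at about 94°. I held it there for over 2 s in all, with about 12 N along the knob's path.
- **Force on the lid:** About 43 N, allowing for the 0.7 N the knob read when unloaded. If full bearing friction was still acting while the wheel stood still, it could be as low as 31 N. The force was never measured directly; it is worked out from the knob.
- **Force readings that disagreed:** At each stop the unloaded knob read only about 0.7 N instead of the expected 4 N. I put that down to friction relaxing when the arm stops. The wrist also showed about 5 N sideways and 5–9 N vertically throughout, well within limits.
- **Final check:** From above, after letting go, the pointer lay over the mark with an offset of about 1 mm. The gripper was clear and touching nothing. At the mark the platen should stand about 115 mm up, at least 8 mm above the shut lid. No bystander visible in the last views had moved; I did not check the others separately, but the arm stayed well clear of them.

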